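# Tare the jeweller's balance

## Task

Tare the empty dish that stands on the jeweller's balance: with the fingertips, gently push the balance's hinged draught cover fully shut first, and then press the tare key, the one long key in the row of four, lightly right down and let it come up again. Keep off the other three keys, the pan and the dish, leave everything else on the bench where it lies, and do not grip or lift anything.

Things in the scene. Friction and masses are not known exactly. Their poses are not given: they have to be found in the camera images.
- balance: Jeweller's electronic balance, white, fixed, 220 deep (x) by 180 mm wide (y). Origin: centre of its underside on the bench. -x is its front, towards the robot; +y its left seen from the robot. Front panel slopes up 10 degrees, from 34 mm high at x = -108 mm to 46 at x = -42: a row of four grey keys, a dark display behind them. The rear housing, 55 mm high, carries the draught shield and pan.
- cover (a joint): Angle (rad) of the draught shield's hinged cover: 0 = fully shut, level; grows upwards; starts at 0.7 to 1.2, stop at 1.35. Plate 137 (hinge line to free edge) by 138 by 5 mm, clear with 14 mm grey rim. Hinge along the rear, parallel to the balance's y; the free edge is the one nearer the robot. Friction hinge: stays where left, 1 to 2 N at the free edge moves it; push its outer face from above.
- cover_front (a point): Middle of the cover's front rim on its outer (top when shut) face, 130 mm from the hinge line, 7 mm from the free edge; moves with the cover. Its z is the outward normal of the outer face, its -x runs from hinge to free edge.
- cover_hinge (a point): Point on the cover's hinge line at mid-width, level with the shut cover's underside: x = +99, z = 92 mm in the balance's frame. The outer face lies 5 mm outside the hinge line's plane.
- tare (a joint): Travel (m) of the tare key: 0 = up, 0.003 = right down. Spring-loaded along the normal of the sloping panel: starts to move at about 1 N, right down at about 4 N, springs back by itself.
- tare_top (a point): Centre of the top face of the tare key, the only long key: 34 mm wide (balance y) by 15 mm, standing 6 mm above the panel, the third key from the balance's left (+y) seen from the robot. Its z axis is the outward normal of the 10 degree panel (leaning towards the front), its y runs along the row of keys.
- key1 (a joint): Travel (m) of the first small key, leave alone: 18 by 15 mm, same height as the tare key, centre 76 mm to +y of the tare key's along the row.
- key2 (a joint): Travel (m) of the second small key, leave alone: 18 by 15 mm, centre 42 mm to +y of the tare key's.
- key4 (a joint): Travel (m) of the last small key, leave alone: 18 by 15 mm, centre 44 mm to -y of the tare key's.
- pan: Round steel pan, 90 mm across, fixed, its top 63 mm above the bench. Origin: centre of its foot, 55 mm up. It stands inside the clear square draught shield: 134 by 134 mm, walls 3 mm, top rim 92 mm above the bench, centred at x = +30 mm in the balance's frame, open at the top while the cover is up.
- dish: Loose aluminium weighing dish on the pan, 60 mm across the rim, 14 mm high, 20 g. Origin: centre of its underside.
- weight: Loose brass check weight, 22 mm across, 42 mm high with a knob, standing near the balance. Origin: centre of its underside.
- watch: Loose wristwatch head without strap, 41 mm across, 11 mm high, near the balance. Origin: centre of its underside.
- loupe: Loose black eye loupe, 38 mm across the wide top, 30 mm high, near the balance. Origin: centre of its underside.
- pot: Loose glass pot with white lid, 36 mm across, 34 mm high, near the balance. Origin: centre of its underside.
- tweezers: Loose steel tweezers, 125 mm long, 7 mm high, lying across in front of the balance. Origin: mid-length, on the bench; x runs to the points.
- driver: Loose small screwdriver, 110 mm long, lying at the left of the bench. Origin: under the tool.
- bangle: Loose steel bangle, 66 mm across, 8 mm high, lying at the right of the bench. Origin: centre of its underside.
There are look-alikes about, which are no part of the job. Leave any red look-alike of the dish alone.

How it is judged:
By the outcome, as a careful person would: the job done as asked, in the order asked, and still so for the second after the job is handed in, with the robot touching nothing.
It also fails if it takes over 45 s, if anything falls off the work surface, if the arm or the gripper's body presses on something with over 40 N, if the wrist force passes 120 N, or if a joint passes its speed limit or range.

## Robot

A 6-joint arm with a two-finger parallel gripper is mounted at the origin on the work surface. World frame = base frame: x ahead of the robot, y to its left, z up, the work surface at z = 0. Lengths are in m, angles in rad, forces in N, time in s.
With the tool pointing down it reaches from about 0.275 to 0.825 m from the base axis. Payload 4.9 kg.
Tool frame: the origin (TCP) lies on the centre line of the jaws, within the pads' length; the fingertips stand 11 mm ahead of it and the grasp point (between the pads) lies 8 mm behind it (env.nose_length is the distance from the TCP to the fingertips, in m); z points along the fingers, y is the line along which they close (so a half turn about z gives the same grasp; the last joint's range is limited). The gripper opens to 85 mm and grips with 20 to 120 N. Pads are 22 mm wide; open, the fingers measure 114 mm over their backs; the gripper's body (76 mm by 85 mm) begins 54 mm behind the grasp point. The pads swing forward as they close: fully open they stand 13 mm farther back than shut.
Start: joints at [1.196, 0.326, -0.193, 1.052, 0, 1.437], TCP at [0.131, 0.534, 0.242] pointing down, gripper open.
Joint ranges: [-2.65, 2.65], [-0.97, 1.79], [-1.3, 1.35], [-1.93, 2.1], [-1.47, 1.37], [-3.14, 3.14]. Speed limits (rad/s): [2.57, 2.57, 3.14, 3.14, 3.14, 3.14].

## Interface

Orientations are given as a rotation vector (axis times angle).
In Python, from station import env gives the robot as it stands.
- The arm moves only by the tool send_rows, never from a script. Its argument "targets" is text: rows parted by semicolons, each of 7 numbers parted by spaces: the turn, a rotation vector about the tool's x, y, z in degrees, then the shift along the tool's x, y, z in m, then the closure in counts, from 0 (fully open) to 255 (shut). A call has 1 to 8 rows; each row is the pose to reach, as a shift and turn from the pose commanded when the call began, along the tool's axes at that moment; what a row does not reach only later rows make up. A row lasts 1/10 s, in which the tool goes at most 50 mm and 8.59 degrees, less where a joint would pass 70% of its speed; a pose out of reach is approached as far as the arm can. A call with a gripper value outside its range is refused whole. The fingers move at their own pace and stop on an object; the grip force is fixed at half the most. Time passes only in rows, so rows that repeat a pose let the fingers close. It gives the time, the measured TCP pose, the force, the opening and the grip force at its end, in the units of the state.
- env.read_state(): the state, without advancing time (a new reading comes with each control period).
- env.read_camera(name): name is "side" or "top" or "wrist"; returns the picture (480x640x3 uint8, red, green, blue); there is no depth.
- env.camera_model(name): a dict with "K" (3x3 intrinsics, pixels), "R" (3x3) and "t" (3): a world point X has camera coordinates R X + t. Camera axes: x right, y down, z forward; pixel columns grow to the right and rows downward; lengths in m; the calibration is good to about 2 mm. The wrist camera is an equidistant fisheye: a pixel r from the principal point sees the ray r / f radians off the axis. A picture is of the moment at which its call begins: read the wrist's pose just before it. camera_model takes no time and is no camera call; for the wrist camera it gives the pose at the moment of the call.
- env.sign_off(): hands the job in; it is judged then, once.
Trained networks look in the newest picture that a camera, given by its name, has taken for a name from the list of things; names that differ only in an ending like _2 or _b are one class to them, and where a whole thing is asked for, a point or a joint stands for the part that bears it (a point fixed in the world has none). Each returns a list of dicts, best first, with "score" (0 to 1); they miss things now and then, are a little off and sometimes report something else, mostly with a low value. They report only what shows in the picture. A call takes as long as a camera call. They do not tell look-alikes from the thing itself.
- env.find_in(camera, thing): "point" ([row, column] in pixels, amid what is visible of it).
- env.regions_of(camera, thing): "mask" (480x640 bool, what is visible of it) and "point" ([row, column] in pixels, amid what is visible of it).
The state is a dict: "t": time; "joints": joint angles; "joint_velocities": joint speeds; "joint_torque": joint torques, N m; "eef_pos": TCP position; "eef_rot": TCP orientation; "wrist_force": force on the tool from outside, world axes, zero at the start; "wrist_torque": the same for the moment, N m; "gripper_width": opening from 0.0 (shut) to 1.0 (fully open); "finger_force": force on a finger pad.
Only numpy, scipy, OpenCV 4.12 (cv2) and the standard library are available. Lean on these libraries where they do the work, as an engineer would, in place of code of your own. Each camera call takes 0.05 s, during which the arm holds its last target. There are 200 camera calls.

## Working session

There is one attempt and no reset: what is moved stays moved. The work goes in short steps, Python scripts to look and compute and a tool call to move; the robot and the scene stay as the last step left them, time stands still between calls to the robot, and variables do not carry over. Pictures are saved under pics/ and viewed, at most 10 in all, crops included, and the job is handed in when it is done.

Besides the shell and the picture viewer there is one more tool, called after "Emit:" in YAML: its name, and indented under it one key for each argument. send_rows: Moves the arm, as the interface text tells. Its arguments: {"type":"object","properties":{"targets":{"type":"string"}},"required":["targets"]}

```bash
mkdir -p pics; ls; python3 - <<'E'
from station import env
import cv2,numpy as np
s=env.read_state();print(s)
for c in("top","side"):
    im=env.read_camera(c);cv2.imwrite(f"pics/{c}0.png",im[:,:,::-1])
    m=env.camera_model(c);print(c,m)
    for th in("balance","cover","cover_front","tare","tare_top","key1","key2","key4","dish","pan","cover_hinge"):
        print(th,[(np.round(d["point"]).tolist(),round(d["score"],2)) for d in env.find_in(c,th)[:4]])
E
```

```text
pics
{'t': 0.0, 'joints': array([ 1.19579120e+00,  3.26923008e-01, -1.93602969e-01,  1.05199853e+00,
        1.98855877e-05,  1.43661161e+00]), 'joint_velocities': array([-1.61370595e-03,  1.48990885e-03,  2.11890634e-04,  1.67496458e-05,
        2.13553318e-06, -3.03284465e-04]), 'joint_torque': array([-7.06306787e-05, -4.43401909e+01,  2.62439758e+01,  1.56316347e-02,
       -1.64221701e-04,  2.52637564e-07]), 'eef_pos': array([0.13093886, 0.53359895, 0.24150594]), 'eef_rot': array([-3.77311689e-01, -3.11839349e+00,  2.61886612e-03]), 'wrist_force': array([ 0.28465506, -0.17564167,  0.05316511]), 'wrist_torque': array([ 0.0194451 , -0.00142266, -0.03430562]), 'finger_force': 0.0, 'gripper_width': 0.9980068197212669}
top {'K': array([[476.11329962,   0.        , 323.24696719],
       [  0.        , 476.11329962, 237.27203011],
       [  0.        ,   0.        ,   1.        ]]), 'R': array([[-0.00848852, -0.99992796, -0.00848671],
       [-0.99303548,  0.00942674, -0.11743792],
       [ 0.11750946,  0.00743073, -0.99304396]]), 't': array([-0.00709404,  0.60107441,  1.27196363])}
bal
[... 706 characters left out ...]
11,  0.76355599, -0.61432073]]), 't': array([-0.58360042,  0.16840151,  1.13688291])}
balance [([278.0, 311.0], 0.92)]
cover [([231.0, 332.0], 0.73)]
cover_front [([231.0, 334.0], 0.95)]
tare [([277.0, 314.0], 0.58), ([286.0, 278.0], 0.57)]
tare_top [([286.0, 276.0], 0.55), ([277.0, 309.0], 0.16)]
key1 [([232.0, 334.0], 0.75), ([265.0, 267.0], 0.51), ([298.0, 282.0], 0.44)]
key2 [([232.0, 334.0], 0.75), ([265.0, 267.0], 0.51), ([298.0, 282.0], 0.44)]
key4 [([232.0, 334.0], 0.75), ([265.0, 267.0], 0.51), ([298.0, 282.0], 0.44)]
dish [([261.0, 324.0], 0.78), ([278.0, 392.0], 0.54), ([235.0, 319.0], 0.44)]
pan [([269.0, 323.0], 0.76)]
cover_hinge [([234.0, 334.0], 0.78), ([292.0, 241.0], 0.25)]
```

```bash
python3 - <<'E'
import cv2
a=cv2.imread("pics/top0.png")[150:350,240:460];b=cv2.imread("pics/side0.png")[170:370,200:420]
cv2.imwrite("pics/a.png",cv2.resize(a,(660,600),interpolation=3));cv2.imwrite("pics/b.png",cv2.resize(b,(660,600),interpolation=3))
E
```

```text
(no output)
```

View pics/a.png

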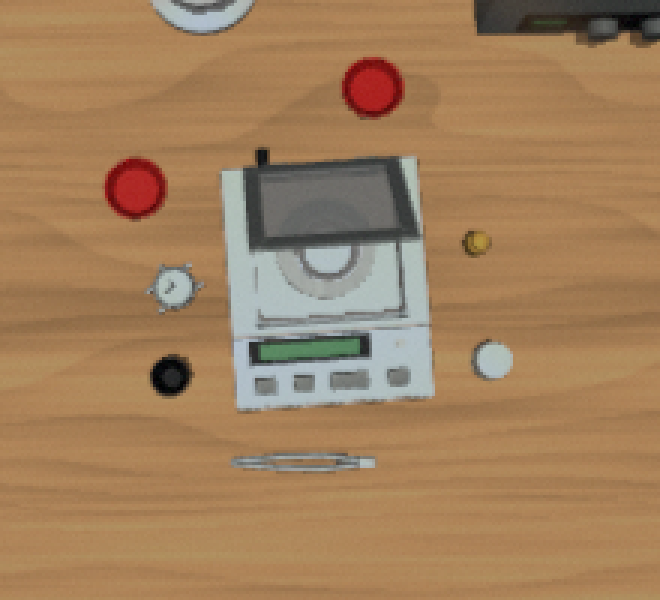

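View pics/b.png

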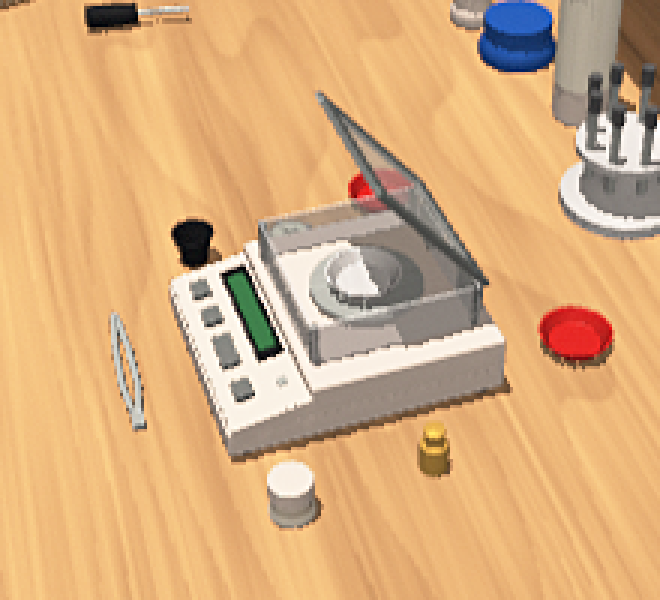

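The top crop shows the long key third from the left at about (275,357) in full top-image pixels. The small keys are at (279,328), (277,341) and (276,373), and a steel dish sits on the pan. The only look-alikes are two red dishes on the bench at (213,286) and (176,366). The cover is open, with its free edge running from (233,323) to (228,379). Next I'll fit the balance pose and cover angle to these points.

```bash
cat > h.py <<'E'
import numpy as np
from scipy.spatial.transform import Rotation as Ro
def key(dy):
    a=np.radians(10); # panel mid guess offset along slope fitted separately
    return dy
def cov(th,s,y,off=5e-3): # s from hinge
    return np.array([.099-s*np.cos(th)+ -off*np.sin(th)*-1*-1, y, .092+s*np.sin(th)+off*np.cos(th)])
def W(p,X): return np.array([p[0],p[1],0])+Ro.from_euler('z',p[2]).apply(X)
E
cat > fit.py <<'E'
from station import env
import numpy as np
from h import *
from scipy.optimize import least_squares
a=np.radians(10)
def pts(p):
    th,kx,ky=p[3],p[4],p[5]
    k=lambda d:[kx,ky+d,.034+(kx+.108)*np.tan(a)+.006]
    B=[.110,.09,.055]
    T=[(k(76),0)]
    return dict(k1=k(.076),k2=k(.042),t=k(0),k4=k(-.044),rl=[.11,.09,.055],rr=[.11,-.09,.055],fr=[-.11,-.09,.034],fl=[-.11,.09,.034],
      cl=cov(th,.137,.069),cr=cov(th,.137,-.069),hl=cov(th,0,.069),hr=cov(th,0,-.069))
obs={'top':dict(k1=(265,386),k2=(304,383),t=(350,380),k4=(398,377),rl=(222,171),rr=(417,157),cl=(249,250),cr=(419,236)),
'side':dict(k1=(201,289),k2=(211,316),t=(228,351),k4=(243,389),cl=(318,93),hr=(487,284))}
off={'top':(240,150),'side':(200,170)}
cm={c:env.camera_model(c) for c in obs}
def res(p):
    P=pts(p);r=[]
    for c in obs:
        m=cm[c]
        for n,o in obs[c].items():
            q=m['K']@(m['R']@W(p,np.array(P[n]))+m['t']);r+=list(q[:2]/q[2]-(np.array(o)/3+off[c]))
    return np.array(r)
s=least_squares(res,[.55,-.05,0.05,.9,-.08,-.01],loss='soft_l1')
p=s.x;print(np.round(p,4));print(np.round(res(p).reshape(-1,2),1).tolist())
np.save('p.npy',p)
P=pts(p)
for n in('t','k1','k4','cl','cr'):print(n,np.round(W(p,np.array(P[n])),4))
print('cf',W(p,cov(p[3],.130,0)), 'shut',W(p,cov(0,.130,0)),'hinge',W(p,cov(p[3],0,0,0)))
E
python3 fit.py
```

```text
[ 0.5853 -0.0834  0.0648  0.9053 -0.093  -0.014 ]
[[0.8, -0.4], [0.4, -0.4], [0.5, -0.5], [0.8, -0.7], [-0.6, -2.6], [0.2, -2.8], [0.3, -0.3], [1.1, 0.1], [-0.8, -0.6], [-0.3, -0.6], [-1.1, -0.7], [-0.6, -0.5], [-1.5, -1.2], [-0.8, 0.2]]
t [ 0.4934 -0.1034  0.0426]
k1 [ 0.4885 -0.0276  0.0426]
k4 [ 0.4963 -0.1473  0.0426]
cl [ 0.5913 -0.0139  0.2029]
cr [ 0.6002 -0.1516  0.2029]
cf [ 0.60009209 -0.08246515  0.19734832] shut [ 0.55438758 -0.08543241  0.097     ] hinge [ 0.68411447 -0.07701021  0.092     ]
```

```bash
sed -i 's/+ -off\*np.sin(th)\*-1\*-1/+off*np.sin(th)/; /^def key/,/return dy/d' h.py
sed -i "s/cr=(419,236))/cr=(419,236),fl=(237,410),fr=(434,397))/" fit.py; python3 fit.py; python3 - <<'E'
from station import env
import cv2
env.read_camera("side")
for c in("top","side"):
    im=cv2.imread(f"pics/{c}0.png")
    print(c,im.shape)
for t in("cover","tare","pan"):
    env.read_camera("top");r=env.regions_of("top",t)
    for d in r[:2]:
        print(t,d["score"],d["mask"].sum(),cv2.minAreaRect(cv2.findNonZero(d["mask"].astype("uint8"))))
E
```

```text
[ 0.5803 -0.0829  0.0581  0.8827 -0.0882 -0.0158]
[[0.9, -0.5], [0.5, -0.4], [0.7, -0.4], [0.9, -0.5], [-0.6, -1.1], [0.3, -0.8], [-0.1, -0.5], [0.7, 0.3], [-0.1, 0.3], [0.3, 0.2], [-0.7, -0.8], [-0.3, -0.8], [-1.2, -0.8], [-0.9, -0.6], [-1.2, -0.8], [0.2, -0.1]]
t [ 0.4932 -0.1038  0.0435]
k1 [ 0.4888 -0.0279  0.0435]
k4 [ 0.4957 -0.1477  0.0435]
cl [ 0.5922 -0.0131  0.201 ]
cr [ 0.6002 -0.1509  0.201 ]
cf [ 0.60060648 -0.08171437  0.19559746] shut [ 0.5493858 -0.0846918  0.097    ] hinge [ 0.67916672 -0.0771477   0.092     ]
top (480, 640, 3)
side (480, 640, 3)
cover 0.61 1526 ((349.497802734375, 217.46682739257812), (28.536651611328125, 55.87596130371094), 86.18592071533203)
pan 0.74 10 ((340.5, 277.5), (2.8284268379211426, 2.8284268379211426), 45.0)
pan 0.7 158 ((348.172607421875, 240.3331298828125), (13.669855117797852, 30.15934181213379), 87.95458984375)
```

```bash
cat > go.py <<'E'
from station import env
from h import *
p=np.load('p.npy');s=env.read_state()
R0=Ro.from_rotvec(s['eef_rot']);e0=s['eef_pos']
L=env.nose_length
def Rt(tilt=0): # tilt>0: tool top leans to robot (deg)
    b=np.array([-np.sin(p[2]),np.cos(p[2]),0]);z=np.array([0,0,-1.])
    R=Ro.from_matrix(np.c_[np.cross(b,z),b,z]);
    return Ro.from_rotvec(-np.radians(tilt)*b)*R
def row(tip,R):
    tcp=np.array(tip)-L*R.apply([0,0,1])
    t=(R0.inv()*R).as_rotvec(degrees=True);d=R0.inv().apply(tcp-e0)
    print(np.round(t,1),np.round(d,4),'tcp',np.round(tcp,4))
def state(): print('t',s['t'],'tcp',np.round(e0,4),'F',np.round(s['wrist_force'],2),'w',round(s['gripper_width'],2),'L',L)
def covtip(th,clear=0,se=.127,y=0): # tip centre, front-bottom edge on plate at se
    X=cov(th,se,y,.005+clear)+[.011,0,0]
    return W(p,X)
E
python3 - <<'E'
from go import *
state()
print(R0.as_matrix().round(3), Rt().as_matrix().round(3))
q=covtip(p[3],.02);up=q.copy();up[2]=.29
row([e0[0],e0[1],.29],Rt());row(up,Rt());row(q,Rt())
E
```

```text
t 1.55 tcp [0.1312 0.5341 0.2423] F [-0.22  0.04 -0.42] w 1.0 L 0.011
[[-0.971  0.238  0.   ]
 [ 0.238  0.971 -0.   ]
 [-0.    -0.    -1.   ]] [[-0.998 -0.058  0.   ]
 [-0.058  0.998  0.   ]
 [-0.     0.    -1.   ]]
[ -0.    0.  -17.1] [-0.     -0.     -0.0587] tcp [0.1312 0.5341 0.301 ]
[ -0.    0.  -17.1] [-0.6299 -0.4778 -0.0587] tcp [ 0.6289 -0.0801  0.301 ]
[ -0.    0.  -17.1] [-0.6299 -0.4778  0.0253] tcp [ 0.6289 -0.0801  0.217 ]
```

Emit:
send_rows:
  targets: "0 0 -8 0 0 -0.045 255;0 0 -17.1 0 0 -0.06 255;0 0 -17.1 -0.16 -0.12 -0.06 255;0 0 -17.1 -0.3 -0.225 -0.06 255;0 0 -17.1 -0.3 -0.225 -0.06 255;0 0 -17.1 -0.3 -0.225 -0.06 255;0 0 -17.1 -0.3 -0.225 -0.06 255;0 0 -17.1 -0.3 -0.225 -0.06 255"

```text
t: 2.35
eef_pos: [0.3222, 0.3005, 0.3026]
eef_rot: [-0.091, 3.139, 0.001]
wrist_force: [1.1, 0.8, 0.1]
gripper_width: 0.003
finger_force: 0.0
```

```bash
python3 - <<'E'
from go import *
state()
q=covtip(p[3],.02);up=q.copy();up[2]=.29
row(up,Rt());row(q,Rt())
E
```

```text
t 2.35 tcp [0.3222 0.3005 0.3026] F [1.1  0.83 0.14] w 0.0 L 0.011
[0. 0. 0.] [-0.2841 -0.3978  0.0016] tcp [ 0.6289 -0.0801  0.301 ]
[0. 0. 0.] [-0.284  -0.3978  0.0857] tcp [ 0.6289 -0.0801  0.217 ]
```

Emit:
send_rows:
  targets: "0 0 0 -0.284 -0.398 0 255;0 0 0 -0.284 -0.398 0 255;0 0 0 -0.284 -0.398 0 255;0 0 0 -0.284 -0.398 0 255;0 0 0 -0.284 -0.398 0 255;0 0 0 -0.284 -0.398 0 255;0 0 0 -0.284 -0.398 0 255;0 0 0 -0.284 -0.398 0 255"

```text
t: 3.15
eef_pos: [0.5731, -0.0115, 0.3024]
eef_rot: [-0.09, 3.14, 0.0]
wrist_force: [0.5, 0.6, 0.7]
gripper_width: -0.001
finger_force: 0.0
```

```bash
python3 - <<'E'
from go import *
state()
q=covtip(p[3],.02);up=q.copy();up[2]=.29
row(up,Rt());row(q,Rt())
E
```

```text
t 3.15 tcp [ 0.5731 -0.0115  0.3024] F [0.54 0.6  0.66] w -0.0 L 0.011
[ 0.  0. -0.] [-0.0518 -0.0717  0.0014] tcp [ 0.6289 -0.0801  0.301 ]
[ 0.  0. -0.] [-0.0518 -0.0717  0.0855] tcp [ 0.6289 -0.0801  0.217 ]
```

Emit:
send_rows:
  targets: "0 0 0 -0.046 -0.063 0 255;0 0 0 -0.046 -0.063 0 255;0 0 0 -0.046 -0.063 0.03 255;0 0 0 -0.046 -0.063 0.05 255;0 0 0 -0.046 -0.063 0.05 255"

```text
t: 3.65
eef_pos: [0.6197, -0.0698, 0.2488]
eef_rot: [0.089, -3.134, -0.003]
wrist_force: [-0.7, -0.2, -0.3]
gripper_width: 0.003
finger_force: 0.0
```

```bash
python3 - <<'E'
from go import *
import cv2
state()
for c in("side",):
    im=env.read_camera(c);cv2.imwrite("pics/c.png",cv2.resize(im[120:320,200:420,::-1],(660,600),interpolation=3))
q=covtip(p[3],.02);row(q,Rt())
for th in (p[3],.75,.6,.45,.3,.2,.1,.05,0): row(covtip(th,0),Rt())
E
```

```text
t 3.65 tcp [ 0.6197 -0.0698  0.2488] F [-0.74 -0.24 -0.34] w 0.0 L 0.011
[ 0.1 -0.3 -0.1] [-0.0088 -0.0109  0.0318] tcp [ 0.6289 -0.0801  0.217 ]
[ 0.1 -0.3 -0.1] [ 0.0066 -0.0109  0.0446] tcp [ 0.6135 -0.081   0.2043]
[ 0.1 -0.3 -0.1] [ 0.0193 -0.0109  0.0557] tcp [ 0.6008 -0.0817  0.1932]
[ 0.1 -0.3 -0.1] [ 0.0317 -0.011   0.0702] tcp [ 0.5883 -0.0824  0.1788]
[ 0.1 -0.3 -0.1] [ 0.0418 -0.011   0.0863] tcp [ 0.5782 -0.083   0.1627]
[ 0.1 -0.3 -0.1] [ 0.0493 -0.0111  0.1038] tcp [ 0.5705 -0.0835  0.1453]
[ 0.1 -0.3 -0.1] [ 0.0529 -0.0111  0.116 ] tcp [ 0.5669 -0.0837  0.1331]
[ 0.1 -0.3 -0.1] [ 0.0552 -0.0111  0.1285] tcp [ 0.5645 -0.0838  0.1207]
[ 0.1 -0.3 -0.1] [ 0.0559 -0.0111  0.1348] tcp [ 0.5638 -0.0839  0.1143]
[ 0.1 -0.3 -0.1] [ 0.0563 -0.0111  0.1412] tcp [ 0.5634 -0.0839  0.108 ]
```

View pics/c.png

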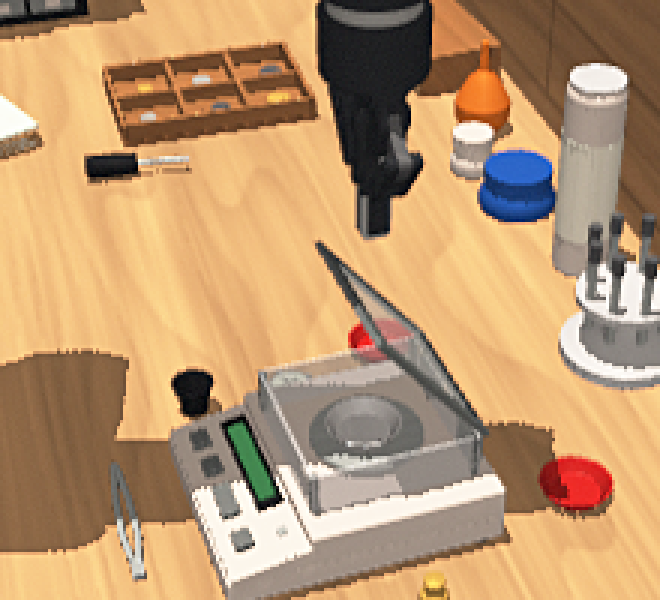

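The fingertips hang above and behind the cover's free edge, at about (row 198, col 325). The cover is still open. Next I'll line up, then lower along the arc.

Emit:
send_rows:
  targets: "0 0 0 -0.008 -0.010 0 255;0 0 0 -0.008 -0.010 0.02 255;0 0 0 -0.008 -0.010 0.03 255;0 0 0 -0.008 -0.010 0.03 255;0 0 0 -0.008 -0.010 0.03 255"

```text
t: 4.2
eef_pos: [0.6305, -0.0794, 0.2231]
eef_rot: [-0.091, 3.14, -0.0]
wrist_force: [-0.7, 0.6, -0.4]
gripper_width: 0.001
finger_force: 0.0
```

```bash
python3 - <<'E'
from go import *
state()
row(covtip(p[3],.02),Rt())
for th in np.arange(.9,-.01,-.06): row(covtip(th,0),Rt())
E
```

```text
t 4.2 tcp [ 0.6305 -0.0794  0.2231] F [-0.67  0.59 -0.41] w 0.0 L 0.011
[-0.  0. -0.] [ 0.0016 -0.0006  0.0061] tcp [ 0.6289 -0.0801  0.217 ]
[-0.  0. -0.] [ 0.0153 -0.0006  0.0175] tcp [ 0.6152 -0.0809  0.2056]
[-0.  0. -0.] [ 0.0213 -0.0006  0.0221] tcp [ 0.6092 -0.0812  0.2009]
[-0.  0. -0.] [ 0.0271 -0.0006  0.0272] tcp [ 0.6035 -0.0815  0.1959]
[-0.  0. -0.] [ 0.0325 -0.0006  0.0325] tcp [ 0.5981 -0.0819  0.1905]
[-0.  0. -0.] [ 0.0376 -0.0006  0.0382] tcp [ 0.593  -0.0822  0.1848]
[-0.  0. -0.] [ 0.0423 -0.0006  0.0442] tcp [ 0.5883 -0.0824  0.1788]
[-0.  0. -0.] [ 0.0467 -0.0006  0.0504] tcp [ 0.584  -0.0827  0.1726]
[-0.  0. -0.] [ 0.0506 -0.0006  0.0569] tcp [ 0.58   -0.0829  0.1661]
[-0.  0. -0.] [ 0.0542 -0.0006  0.0637] tcp [ 0.5764 -0.0831  0.1594]
[-0.  0. -0.] [ 0.0574 -0.0006  0.0706] tcp [ 0.5732 -0.0833  0.1524]
[-0.  0. -0.] [ 0.0602 -0.0006  0.0777] tcp [ 0.5705 -0.0835  0.1453]
[-0.  0. -0.] [ 0.0625 -0.0006  0.085 ] tcp [ 0.5682 -0.0836  0.138 ]
[-0.  0. -0.] [ 0.0644 -0.0006  0.0924] tcp [ 0.5663 -0.0837  0.1307]
[-0.  0. -0.] [ 0.0658 -0.0006  0.0998] tcp [ 0.5649 -0.0838  0.1232]
[-0.  0. -0.] [ 0.0668 -0.0006  0.1074] tcp [ 0.5639 -0.0838  0.1156]
[-0.  0. -0.] [ 0.0673 -0.0006  0.115 ] tcp [ 0.5634 -0.0839  0.108 ]
```

Emit:
send_rows:
  targets: "0 0 0 0.008 0 0.012 255;0 0 0 0.015 0 0.017 255;0 0 0 0.021 0 0.022 255;0 0 0 0.027 0 0.027 255;0 0 0 0.0325 0 0.0325 255;0 0 0 0.0375 0 0.038 255;0 0 0 0.042 0 0.044 255;0 0 0 0.0465 0 0.0505 255"

```text
t: 5.0
eef_pos: [0.5834, -0.0821, 0.1714]
eef_rot: [-0.09, 3.14, -0.0]
wrist_force: [0.1, -0.3, 0.1]
gripper_width: -0.002
finger_force: 0.3
```

```bash
python3 - <<'E'
from go import *
import cv2
state()
im=env.read_camera("side");cv2.imwrite("pics/d.png",cv2.resize(im[120:320,200:420,::-1],(660,600),interpolation=3))
for th in np.arange(.54,-.01,-.06): row(covtip(th,0),Rt())
E
```

```text
t 5.0 tcp [ 0.5834 -0.0821  0.1714] F [ 0.11 -0.32  0.07] w -0.0 L 0.011
[-0.  0. -0.] [-0.0006 -0.0006 -0.0012] tcp [ 0.584  -0.0827  0.1726]
[-0.  0. -0.] [ 0.0034 -0.0006  0.0053] tcp [ 0.58   -0.0829  0.1661]
[-0.  0. -0.] [ 0.007  -0.0006  0.012 ] tcp [ 0.5764 -0.0831  0.1594]
[-0.  0. -0.] [ 0.0102 -0.0006  0.019 ] tcp [ 0.5732 -0.0833  0.1524]
[-0.  0. -0.] [ 0.0129 -0.0006  0.0261] tcp [ 0.5705 -0.0835  0.1453]
[-0.  0. -0.] [ 0.0152 -0.0006  0.0333] tcp [ 0.5682 -0.0836  0.138 ]
[-0.  0. -0.] [ 0.0171 -0.0006  0.0407] tcp [ 0.5663 -0.0837  0.1307]
[-0.  0. -0.] [ 0.0186 -0.0006  0.0482] tcp [ 0.5649 -0.0838  0.1232]
[-0.  0. -0.] [ 0.0195 -0.0006  0.0558] tcp [ 0.5639 -0.0838  0.1156]
[-0.  0. -0.] [ 0.0201 -0.0006  0.0634] tcp [ 0.5634 -0.0839  0.108 ]
```

View pics/d.png

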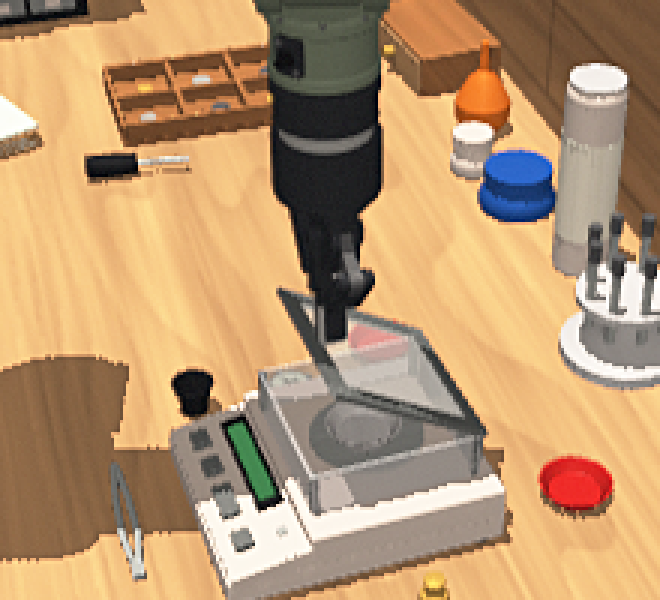

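The cover is closing ahead of the fingertips, which rest on its outer face near the free edge at about (row 231, col 310). I'll continue along the arc.

Emit:
send_rows:
  targets: "0 0 0 0.0034 0 0.0053 255;0 0 0 0.007 0 0.012 255;0 0 0 0.0102 0 0.019 255;0 0 0 0.0129 0 0.026 255;0 0 0 0.0152 0 0.033 255;0 0 0 0.0171 0 0.0405 255;0 0 0 0.0186 0 0.048 255;0 0 0 0.0195 0 0.054 255"

```text
t: 5.85
eef_pos: [0.564, -0.0831, 0.117]
eef_rot: [0.09, -3.14, -0.0]
wrist_force: [0.2, -0.2, 0.2]
gripper_width: 0.001
finger_force: 0.3
```

```bash
python3 - <<'E'
from go import *
state()
for th in (.06,0): row(covtip(th,0),Rt())
E
```

```text
t 5.85 tcp [ 0.564  -0.0831  0.117 ] F [ 0.24 -0.24  0.21] w 0.0 L 0.011
[ 0. -0. -0.] [ 0.0001 -0.0007  0.0014] tcp [ 0.5639 -0.0838  0.1156]
[ 0. -0. -0.] [ 0.0007 -0.0007  0.009 ] tcp [ 0.5634 -0.0839  0.108 ]
```

Emit:
send_rows:
  targets: "0 0 0 0.0005 0 0.003 255;0 0 0 0.0005 0 0.005 255;0 0 0 0.0005 0 0.0065 255;0 0 0 0.0005 0 0.0075 255;0 0 0 0.0005 0 0.0085 255;0 0 0 0.0005 0 0.0085 255"

```text
t: 6.45
eef_pos: [0.5639, -0.0832, 0.1093]
eef_rot: [-0.09, 3.14, -0.0]
wrist_force: [-0.4, 0.3, -0.2]
gripper_width: 0.003
finger_force: 0.0
```

Emit:
send_rows:
  targets: "0 0 0 0 0 0.001 255;0 0 0 0 0 0.001 255;0 0 0 0 0 0.002 255;0 0 0 0 0 0.002 255"

```text
t: 6.85
eef_pos: [0.5639, -0.0832, 0.108]
eef_rot: [-0.091, 3.14, -0.0]
wrist_force: [-1.2, 1.0, 4.8]
gripper_width: 0.002
finger_force: 2.6
```

Emit:
send_rows:
  targets: "0 0 0 0 0 0.0005 255;0 0 0 0 0 0.0005 255"

```text
t: 7.05
eef_pos: [0.5639, -0.0832, 0.1079]
eef_rot: [-0.091, 3.14, -0.001]
wrist_force: [-2.0, 0.1, 8.8]
gripper_width: -0.002
finger_force: 4.2
```

Emit:
send_rows:
  targets: "0 0 0 0 0 -0.005 255;0 0 0 0 0 -0.03 255;0 0 0 0 0 -0.06 255;0 0 0 0.045 0 -0.06 255;0 0 0 0.07 0 -0.06 255;0 0 0 0.07 0 -0.06 255"

```text
t: 7.65
eef_pos: [0.4905, -0.0867, 0.1668]
eef_rot: [0.089, -3.138, -0.001]
wrist_force: [0.2, 0.9, -0.1]
gripper_width: -0.003
finger_force: 0.0
```

```bash
python3 - <<'E'
from go import *
import cv2
state()
im=env.read_camera("side");cv2.imwrite("pics/e.png",cv2.resize(im[170:370,200:420,::-1],(660,600),interpolation=3))
# key: refit predicted top-face centre
a=np.radians(10);kx,ky=p[4],p[5]
t=W(p,[kx,ky,.034+(kx+.108)*np.tan(a)+.006*np.cos(a)]);n=Ro.from_euler('z',p[2]).apply([-np.sin(a),0,np.cos(a)])
print(t,n)
for h in(.04,.01,.003,0,-.003): row(t+h*n,Rt(10))
print(Rt(10).apply([0,0,1]))
E
```

```text
t 7.65 tcp [ 0.4905 -0.0867  0.1668] F [ 0.17  0.94 -0.05] w -0.0 L 0.011
[ 0.49316689 -0.1037703   0.0433946 ] [-0.17335554 -0.01007707  0.98480775]
[  0.  -10.2  -0.1] [ 0.007  -0.0172  0.0732] tcp [ 0.4843 -0.1043  0.0936]
[  0.  -10.2  -0.1] [ 0.0017 -0.0172  0.1027] tcp [ 0.4895 -0.104   0.0641]
[  0.  -10.2  -0.1] [ 0.0004 -0.0172  0.1096] tcp [ 0.4907 -0.1039  0.0572]
[  0.  -10.2  -0.1] [-1.000e-04 -1.730e-02  1.126e-01] tcp [ 0.4913 -0.1039  0.0542]
[  0.  -10.2  -0.1] [-0.0006 -0.0173  0.1155] tcp [ 0.4918 -0.1039  0.0513]
[ 0.17335554  0.01007707 -0.98480775]
```

View pics/e.png

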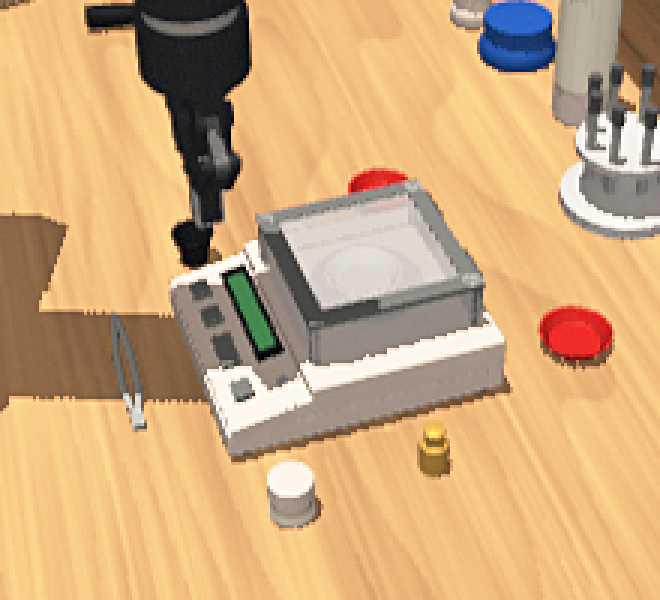

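The cover lies flat and shut on the shield, with its rim around (257,324), and nothing else has moved. Next I'll go above the long key, third from the left at (287,276), with the tool tilted 10°.

Emit:
send_rows:
  targets: "0 -5 0 0.007 -0.010 0.01 255;0 -10.2 0 0.007 -0.0172 0.035 255;0 -10.2 0 0.007 -0.0172 0.06 255;0 -10.2 0 0.007 -0.0172 0.073 255;0 -10.2 0 0.007 -0.0172 0.073 255;0 -10.2 0 0.007 -0.0172 0.073 255"

```text
t: 8.3
eef_pos: [0.4889, -0.105, 0.094]
eef_rot: [-0.086, 2.962, 0.008]
wrist_force: [-0.2, 0.2, -0.2]
gripper_width: -0.004
finger_force: 0.0
```

```bash
python3 - <<'E'
from go import *
import cv2
state()
w=env.read_camera("wrist");b=env.read_camera("side")[230:330,240:350]
b=cv2.resize(b,(528,480),interpolation=3)
cv2.imwrite("pics/f.png",cv2.resize(np.hstack([w,b])[:,:,::-1],(800,329)))
a=np.radians(10);kx,ky=p[4],p[5]
t=W(p,[kx,ky,.034+(kx+.108)*np.tan(a)+.006*np.cos(a)]);n=Ro.from_euler('z',p[2]).apply([-np.sin(a),0,np.cos(a)])
for h in(.01,.003,0,-.003): row(t+h*n,Rt(10))
m=env.camera_model("wrist");
for dy in(.076,.042,0,-.044):
    c=m['R']@(W(p,[kx,ky+dy,.034+(kx+.108)*np.tan(a)+.006*np.cos(a)]))+m['t'];th=np.arctan2(np.hypot(*c[:2]),c[2]);f=m['K'][0,0]
    print('wrist px',np.round(m['K'][:2,2]+f*th*c[:2]/np.hypot(*c[:2])))
for k in("tare","key1"):print(k,[(np.round(d["point"]),round(d["score"],2)) for d in env.find_in("wrist",k)])
E
```

```text
t 8.3 tcp [ 0.4889 -0.105   0.094 ] F [-0.25  0.15 -0.19] w -0.0 L 0.011
[-0.   0.2 -0. ] [0.0047 0.001  0.0296] tcp [ 0.4895 -0.104   0.0641]
[-0.   0.2 -0. ] [0.0047 0.001  0.0366] tcp [ 0.4907 -0.1039  0.0572]
[-0.   0.2 -0. ] [0.0047 0.001  0.0396] tcp [ 0.4913 -0.1039  0.0542]
[-0.   0.2 -0. ] [0.0047 0.001  0.0426] tcp [ 0.4918 -0.1039  0.0513]
wrist px [452. 260.]
wrist px [392. 261.]
wrist px [312. 261.]
wrist px [228. 261.]
tare [(array([257., 311.]), 0.94)]
key1 [(array([259., 452.]), 0.97), (array([257., 231.]), 0.68), (array([341., 506.]), 0.66), (array([258., 394.]), 0.57), (array([260., 352.]), 0.52)]
```

View pics/f.png

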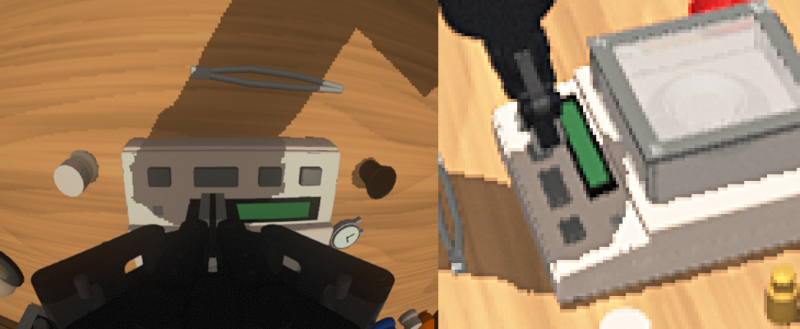

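The wrist view shows the long key at about (257,311) in full wrist-image pixels. My fit predicts (261,312), and the small keys agree as well. Next I'll descend along the panel normal.

Emit:
send_rows:
  targets: "0 0 0 0.0047 0.001 0.01 255;0 0 0 0.0047 0.001 0.024 255;0 0 0 0.0047 0.001 0.034 255;0 0 0 0.0047 0.001 0.0365 255;0 0 0 0.0047 0.001 0.0365 255;0 0 0 0.0047 0.001 0.0365 255"

```text
t: 9.1
eef_pos: [0.49, -0.1038, 0.0574]
eef_rot: [-0.086, 2.962, 0.007]
wrist_force: [-0.1, 0.2, -0.8]
gripper_width: 0.004
finger_force: 0.0
```

```bash
python3 - <<'E'
from go import *
state()
a=np.radians(10);kx,ky=p[4],p[5]
t=W(p,[kx,ky,.034+(kx+.108)*np.tan(a)+.006*np.cos(a)]);n=Ro.from_euler('z',p[2]).apply([-np.sin(a),0,np.cos(a)])
for h in(0,-.003): row(t+h*n,Rt(10))
E
```

```text
t 9.1 tcp [ 0.49   -0.1038  0.0574] F [-0.12  0.21 -0.78] w 0.0 L 0.011
[-0.   0.2 -0. ] [-0.0007 -0.0002  0.0034] tcp [ 0.4913 -0.1039  0.0542]
[-0.   0.2 -0. ] [-0.0007 -0.0002  0.0064] tcp [ 0.4918 -0.1039  0.0513]
```

Emit:
send_rows:
  targets: "0 0 0 0 0 0.001 255;0 0 0 0 0 0.002 255;0 0 0 0 0 0.003 255;0 0 0 0 0 0.004 255;0 0 0 0 0 0.004 255"

```text
t: 9.6
eef_pos: [0.4906, -0.1037, 0.0532]
eef_rot: [-0.085, 2.962, 0.007]
wrist_force: [0.4, -0.1, 2.0]
gripper_width: 0.002
finger_force: 1.0
```

Emit:
send_rows:
  targets: "0 0 0 0 0 0.001 255;0 0 0 0 0 0.001 255;0 0 0 0 0 0.0015 255;0 0 0 0 0 0.0015 255"

```text
t: 10.0
eef_pos: [0.4908, -0.1037, 0.0517]
eef_rot: [-0.085, 2.962, 0.007]
wrist_force: [0.2, -0.2, 3.8]
gripper_width: -0.002
finger_force: 1.8
```

Emit:
send_rows:
  targets: "0 0 0 0 0 0.0005 255;0 0 0 0 0 0.0005 255;0 0 0 0 0 0.001 255;0 0 0 0 0 0.001 255"

```text
t: 10.4
eef_pos: [0.4909, -0.1037, 0.0512]
eef_rot: [-0.085, 2.962, 0.007]
wrist_force: [-3.3, 0.6, 10.3]
gripper_width: -0.005
finger_force: 5.3
```

The force rose sharply to 10 N, so the key is right down. I'll let it up and withdraw.

Emit:
send_rows:
  targets: "0 0 0 0 0 -0.002 255;0 0 0 0 0 -0.006 255;0 0 0 0 0 -0.02 255;0 0 0 0 0 -0.05 255;0 0 0 0 0 -0.09 255;0 0 0 0 0 -0.12 255;0 0 0 0 0 -0.15 255;0 0 0 0 0 -0.15 255"

```text
t: 11.2
eef_pos: [0.4658, -0.106, 0.2019]
eef_rot: [-0.085, 2.957, 0.004]
wrist_force: [0.7, -0.4, -0.3]
gripper_width: 0.001
finger_force: 0.0
```

```bash
python3 - <<'E'
from go import *
import cv2
state()
b=env.read_camera("side")[170:370,200:420]
cv2.imwrite("pics/g.png",cv2.resize(b[:,:,::-1],(660,600),interpolation=3))
E
```

```text
t 11.2 tcp [ 0.4658 -0.106   0.2019] F [ 0.72 -0.4  -0.35] w 0.0 L 0.011
```

View pics/g.png

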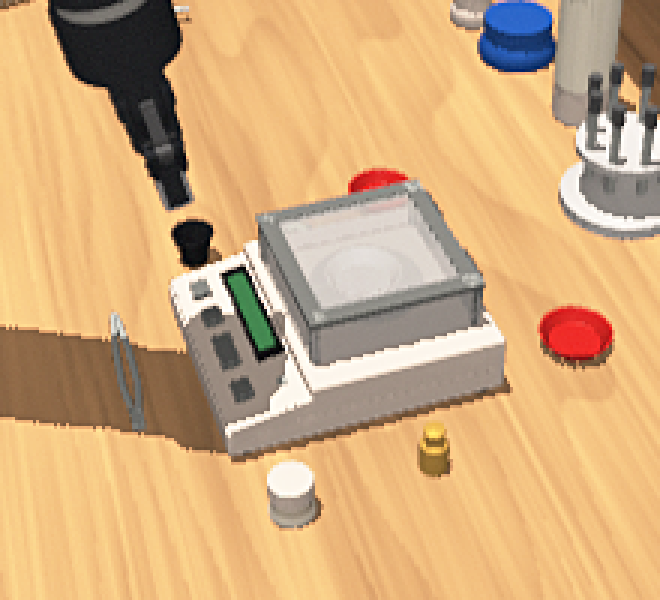

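The cover is still shut at (257,324), the tare key at (287,276) is back up, and everything else is where it was. The arm is clear of the bench.

```bash
python3 -c "
from station import env
print(env.sign_off())"
```

```text
the job is handed in; nothing more can be done
None
```

I pushed the cover fully shut, then pressed the tare key right down and let it spring back up; nothing else on the bench was touched, and the job was handed in at about 11 s on the robot's clock.

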